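# Open the photometer and line up the sample vial

### The arm

A 6-joint arm with a two-finger parallel gripper is mounted at the origin on the work surface. World frame = base frame: x ahead of the robot, y to its left, z up, the work surface at z = 0. Lengths are in m, angles in rad, forces in N, time in s.
With the tool pointing down it reaches from about 0.3 to 1 m from the base axis. Payload 5.1 kg.
Tool frame: the origin (TCP) lies midway between the tips of the shut fingers; the grasp point (between the pads) lies behind it (grasp_offset is the z of the grasp point in the tool frame, in m); z points along the fingers, y is the direction in which the jaws open and shut (so a half turn about z gives the same grasp; the last joint's range is limited). The gripper opens to 95 mm and grips with 3 to 60 N. Pads are 20 mm wide; open, the fingers measure 119 mm over their backs; the gripper's body (75 mm by 180 mm) begins 59 mm behind the grasp point.
Start: joints at [-1.322, 0.124, 1.65, -0, 1.367, -0.083], TCP at [0.212, -0.615, 0.215] pointing down, gripper open.
Joint ranges: [-2.61, 2.61], [-1.02, 2.33], [0.03, 2.71], [-1.35, 4.49], [0.32, 2.68], [-2.91, 2.91]. Speed limits (rad/s): [2.57, 2.57, 3.14, 3.14, 3.14, 3.14].

### API

Orientations are given as a 3x3 rotation matrix whose columns are the frame's x, y, z axes.
In Python, from rig import * gives the robot as it stands.
- The arm moves only by the tool step_arm, never from a script. Its argument "targets" is a list of rows, each an object of numbers: "dx", "dy", "dz": the shift along the tool's x, y, z in m; "turn": the turn about the tool's z in degrees. A call has 1 to 5 rows; each row is the pose to reach, as a shift and turn from the pose measured when the call began, along the tool's axes at that moment; what a row does not reach only later rows make up. A row lasts 1/8 s, in which the tool goes at most 62.5 mm and 10.7 degrees, less where a joint would pass 70% of its speed; a pose out of reach is approached as far as the arm can. A call with a gripper value outside its range is refused whole. "fingers" is the finger opening in m, from 0 to 0.0951, set as the call begins (left out, the last holds). The fingers move at their own pace and stop on an object; "grip_force" is the grip in N (left out, the last holds). Time passes only in rows, so rows that repeat a pose let the fingers close. It gives the time, the measured TCP pose, the force and the opening at its end, in the units of the state.
- get_obs(): the state, without advancing time (a new reading comes with each control period).
- capture(name): name is "side" or "top" or "wrist"; returns a dict with "img" (480x640x3 uint8, red, green, blue), "camera_matrix" (3x3 intrinsics, pixels), "view" (4x4, takes a point from world to camera coordinates). Camera axes: x right, y up, looking along -z (the intrinsics and any distortion apply to the point x, -y, -z); pixel columns grow to the right and rows downward; lengths in m; the calibration is good to about 2 mm. A picture is of the moment at which its call begins. There is no depth.
- finish_job(): hands the job in, once; it reports no verdict.
The state is a dict: "t": time; "joints": joint angles; "dq": joint speeds; "tau": joint torques, N m; "tcp_pos": TCP position; "orientation": TCP orientation; "wrist_force": force on the tool from outside, world axes, zero at the start; "moment": the same for the moment, N m; "gripper_width": finger opening in m.
Only numpy, scipy, OpenCV 4.12 (cv2) and the standard library are available. Lean on these libraries where they do the work, as an engineer would, in place of code of your own. Each camera call takes 0.05 s, during which the arm holds its last target.

### The job

On the bench photometer, swing the hinged light cover right over until it stays open by itself, then turn the capped sample vial where it stands in its well until the fin on its cap points straight at the small raised ridge on the deck. Do not lift the vial out of its well, leave the cover open so that I can check the alignment, and leave everything else on the bench where it is.

Things in the scene. Friction and masses are not known exactly. Their poses are not given: they have to be found in the camera images.
- photometer: the photometer, a fixed bench instrument 225 mm long (x), 136 mm wide (y): a pale block 60 mm high with the well, and in front of it (-x) a white console 50 mm high with display and keys. Origin: on the table, straight below the well's centre; x towards the back, y away from the hinge
- well (a point): centre of the mouth of the round well in the photometer's deck, at deck height, 60 mm above the table. Axes: x from the console towards the back, y away from the hinge side (towards the closed cover's handle), z up. The well is 27 mm wide and 40 mm deep. The deck reaches 65 mm from here in x and 68 mm in y
- ridge (a point): the mark: a small raised black ridge on the deck, 13 mm long, 5 mm wide, 4 mm high, pointing at the well, on the console side; this point is the middle of its top. It lies 44.5 mm from the well's centre along the instrument's -x, and is hidden under the closed cover
- cover (a joint): opening angle of the light cover: 0 closed (the start), 2.0 fully over against its stop. It weighs about 0.14 kg and swings freely with a little damping: below about 1.1 it falls shut, beyond it falls open to its stop. Open enough above 1.6
- cover_hinge (a point): middle of the cover's hinge line, 62 mm from the well's centre along the instrument's -y, at deck height; the line runs along the instrument's x. The cover is a grey open-bottomed box, 112 x 114 mm, 50 mm high, over the vial when closed; its handle side swings up and over the hinge. Fully open, all of it lies beyond the hinge from the vial, leaning back 25 degrees past upright
- cover_handle (a point): middle of the straight bar of the cover's steel loop handle: round, 10 mm thick, 72 mm long, parallel to the hinge line, 40 mm out from the cover's side opposite the hinge (gap 35 mm). Closed, it is 105 mm above the table, nothing tall under it: 157 mm from the hinge line along the instrument's +y and 44 mm above it. The point turns with the cover
- vial_cap (a point): the loose sample vial in the well: the centre of its round black cap, 36 mm wide, 28 mm high; this centre is 24 mm above the deck, the cap's top 38 mm. Below is a glass cylinder 25 mm wide, 50 mm long, standing on the well's floor with 1 mm of play all round, free to turn; about 60 g. x points along the fin, z up the axis. Hidden until the cover is opened
- fin_tip (a point): the outer end of the cap's one fin, 32 mm from the vial's axis; the fin is 7 mm thick, 16 mm high (its top flush with the cap's top) and sticks out 14 mm from the cap. At the start it points anywhere but within 0.75 rad of the ridge's direction
- small_vial_a: a bystander, to be left where it stands; a small amber vial with a black cap, 22 mm wide, 47 mm high; origin at its underside
- small_vial_b: a bystander, to be left where it stands; a small clear vial with a black cap, 22 mm wide, 47 mm high; origin at its underside
- petri_dish: a bystander, to be left where it stands; a glass petri dish, 94 mm wide, 16 mm high; origin at its underside
- tube_rack: a bystander, to be left where it stands; a teal rack of capped tubes, 75 x 190 mm, 67 mm high; origin at its underside, length along y
- reagent_bottle: a bystander, to be left where it stands; an amber reagent jar, 60 mm wide, 120 mm high; origin at its underside
- beaker: a bystander, to be left where it stands; an empty glass cup, 70 mm wide, 85 mm high; origin at its underside

How it is judged:
On the way, in this order (a step that is already met when the one before it is completed fails the run):
1. the cover is swung over and open by more than 1.6 rad (value of joint cover above 1.6 rad), for 0.2 s.
2. the vial stands in its well with its fin pointing at the ridge (y of fin_tip in the frame of well between -0.007 and 0.007 m and x of fin_tip in the frame of well below -0.02 m and height (world z) of vial_cap between 0.078 and 0.088 m and angle between vial_cap's own z axis and vertical below 0.12 rad), for 0.2 s.
At the end, for the whole second after the job is handed in: The cover stands open by itself (more than 1.6 rad) and at rest; the vial stands upright and fully down in its well; the fin's tip is within 7 mm (about 12 degrees) of the line from the well's centre to the ridge, on the ridge's side (all of step 2 and value of joint cover above 1.6 rad and velocity of joint cover between -0.05 and 0.05 rad/s); the robot touches nothing.
It fails at once if the vial is lifted 20 mm or more in its well (height (world z) of vial_cap above 0.104 m).
It fails at once if a bystander is moved more than 30 mm or knocked over (distance of any of small_vial_a, small_vial_b, petri_dish, tube_rack, reagent_bottle, beaker from where it was at the start of the episode above 0.03 m or angle between any of small_vial_a, small_vial_b, petri_dish, tube_rack, reagent_bottle, beaker's own z axis and vertical above 0.5 rad).
It also fails if it takes over 70 s, if anything falls off the work surface, if the arm or the gripper's body presses on something with over 40 N, if the wrist force passes 120 N, or if a joint passes its speed limit or range.

## Working session

There is one attempt and no reset: what is moved stays moved. The work goes in short steps, Python scripts to look and compute and a tool call to move; the robot and the scene stay as the last step left them, time stands still between calls to the robot, and variables do not carry over. Pictures are saved under pics/ and viewed, and the job is handed in when it is done.

Besides the shell and the picture viewer there is one more tool, called after "Request:" by a JSON object that holds its "api" and its "payload", one argument or row to a line. step_arm: Moves the arm, as the interface text tells. Its arguments: {"type":"object","properties":{"targets":{"type":"array"},"fingers":{"type":"number"},"grip_force":{"type":"number"}},"required":["targets"]}

```bash
mkdir -p pics; ls; cat > h.py <<'E'
from rig import *
import numpy as np, cv2
def snap(n,f):
    c=capture(n); cv2.imwrite('pics/'+f,cv2.cvtColor(c['img'],cv2.COLOR_RGB2BGR)); np.savez('pics/'+f[:-4]+'.npz',**c); return c
def ray(c,u,v):
    K=c['camera_matrix'];V=c['view']
    d=np.linalg.inv(K)@[u,v,1]; d=np.array([d[0],-d[1],-d[2]])
    R=V[:3,:3]; return -R.T@V[:3,3], R.T@d
def onz(c,u,v,z):
    o,d=ray(c,u,v); return o+d*(z-o[2])/d[2]
def proj(c,p):
    q=c['view']@np.append(p,1); q=q[:3]*[1,-1,-1]; q=c['camera_matrix']@q; return q[:2]/q[2]
E
python3 - <<'E'
from h import *
for n in ['side','top','wrist']:
    c=snap(n,n+'0.png'); print(n,sorted(c.keys()),onz(c,320,240,0).round(3),ray(c,320,240)[0].round(3))
print(get_obs())
E
```

```text
pics
side ['camera_matrix', 'img', 'view'] [ 0.758 -0.111  0.   ] [-0.001  0.592  0.524]
top ['camera_matrix', 'img', 'view'] [0.601 0.032 0.   ] [0.434 0.041 1.02 ]
wrist ['camera_matrix', 'img', 'view'] [ 0.179 -0.629  0.   ] [ 0.287 -0.587  0.384]
{'t': 0.15, 'joints': array([-1.32161119e+00,  1.24348832e-01,  1.65134796e+00, -3.71528949e-05,
        1.36748669e+00, -8.26098453e-02]), 'dq': array([-0.00104078, -0.00226045, -0.00601584, -0.00158382, -0.00082252,
       -0.00010077]), 'tau': array([-1.98620546e-04, -4.18192005e+01, -3.60471439e+01,  7.74670090e-02,
        4.68944991e-02, -1.03341015e-04]), 'tcp_pos': array([ 0.21156602, -0.61408495,  0.21368091]), 'orientation': array([[ 9.45456736e-01,  3.25747414e-01, -4.27584217e-04],
       [ 3.25747680e-01, -9.45455498e-01,  1.53271717e-03],
       [ 9.50168045e-05, -1.58840234e-03, -9.99998734e-01]]), 'wrist_force': array([ 0.8344441 ,  0.0246937 , -0.60878853]), 'moment': array([-0.03243309,  0.02274567,  0.00310746]), 'gripper_width': 0.09497647304770648}
```

View pics/side0.png

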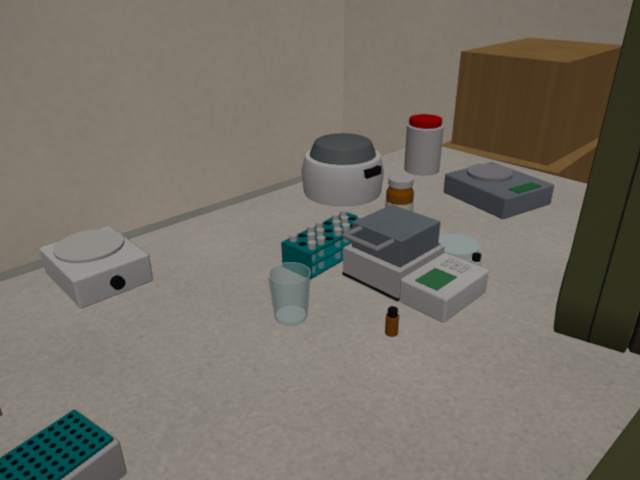

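View pics/top0.png

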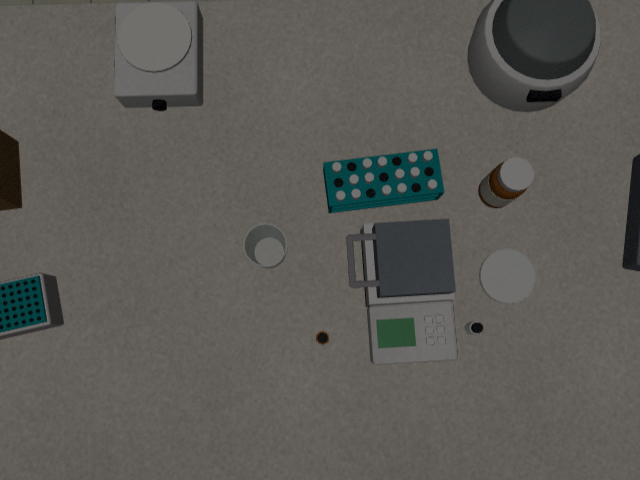

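The side view shows the photometer at about (405,265), handle facing the camera. In the top view it spans columns 365–457 and rows 220–362, with the handle bar near (351,262), the beaker at (266,245), and the amber vial at (322,338). I'll zoom in on the top view and measure there.

```bash
python3 - <<'E'
from h import *
c=dict(np.load('pics/top0.npz'));im=cv2.cvtColor(c['img'],cv2.COLOR_RGB2BGR)
z=cv2.resize(im[200:380,230:480],None,fx=3.2,fy=3.2,interpolation=cv2.INTER_CUBIC)
cv2.imwrite('pics/topz.png',cv2.convertScaleAbs(z,alpha=1.5))
hsv=cv2.cvtColor(im,cv2.COLOR_BGR2HSV)
print(im[260,410],im[260,351],im[290,368],im[350,415])
b=im.astype(int)
m=((abs(b-b[260,410]).sum(2))<25).astype(np.uint8); m[:200]=0;m[320:]=0;m[:,:360]=0;m[:,470:]=0
m=cv2.morphologyEx(m,cv2.MORPH_OPEN,np.ones((9,9)))
cn=max(cv2.findContours(m,0,2)[0],key=cv2.contourArea); r=cv2.minAreaRect(cn);print(r)
B=cv2.boxPoints(r); P=np.array([onz(c,*p,.11) for p in B]);print(B.round(1),P.round(4),P.mean(0))
for i in range(4): e=P[(i+1)%4]-P[i];print(np.linalg.norm(e),np.degrees(np.arctan2(e[1],e[0])))
E
```

```text
[62 56 53] [67 66 68] [90 91 92] [105 106 108]
((414.79486083984375, 257.0120849609375), (72.34552764892578, 75.45780181884766), 86.633544921875)
[[375.  223.1]
 [450.3 218.7]
 [454.6 290.9]
 [379.3 295.3]] [[ 0.6071 -0.0516  0.11  ]
 [ 0.6109 -0.1674  0.11  ]
 [ 0.5001 -0.1671  0.11  ]
 [ 0.4966 -0.0534  0.11  ]] [ 0.55365991 -0.10987625  0.11      ]
0.11580314108724038 -88.15036493046948
0.11078362211254304 179.8480810726177
0.1137401759404749 91.75339079433671
0.11053972948567439 0.9134059017497334
```

View pics/topz.png

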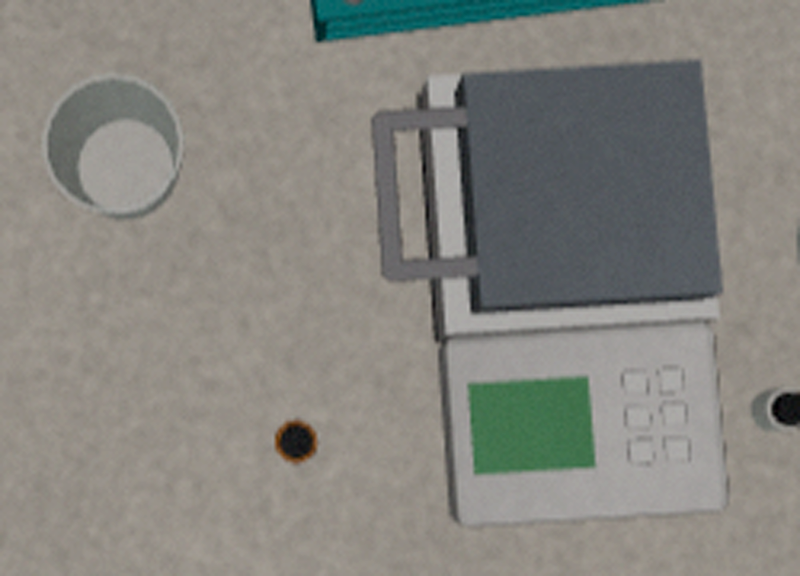

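```bash
python3 - <<'E'
from h import *
c=dict(np.load('pics/top0.npz'))
f=lambda pts,z:np.array([onz(c,230+(x+.5)/3.2-.5,200+(y+.5)/3.2-.5,z) for x,y in pts])
T=f([(466,74),(700,61),(720,294),(480,306)],.11);print(T.round(4),T.mean(0).round(4))
H=f([(384,118),(393,272)],.105);print(H.round(4),H.mean(0).round(4),np.degrees(np.arctan2(*(H[0]-H[1])[[1,0]])))
C=f([(445,338),(713,323),(728,508),(458,523)],.05);print(C.round(4),C.mean(0))
for Q in (T,C):
  for i in range(4): e=Q[(i+1)%4]-Q[i];print(np.linalg.norm(e).round(4),np.degrees(np.arctan2(e[1],e[0])).round(2))
o=[("beaker",(266,254),0),("amber",(322,338),.047),("clear",(477,327),.047),("petri",(508,276),.016),("bottle",(516,174),.12)]
for n,p,z in o: print(n,onz(c,*p,z).round(3))
E
```

```text
[[ 0.6076 -0.0521  0.11  ]
 [ 0.6109 -0.1644  0.11  ]
 [ 0.4991 -0.1671  0.11  ]
 [ 0.4967 -0.054   0.11  ]] [ 0.5536 -0.1094  0.11  ]
[[ 0.5882 -0.0124  0.105 ]
 [ 0.5142 -0.014   0.105 ]] [ 0.5512 -0.0132  0.105 ] 1.2595887609376601
[[ 0.4853 -0.0421  0.05  ]
 [ 0.489  -0.1765  0.05  ]
 [ 0.3979 -0.1783  0.05  ]
 [ 0.3944 -0.0449  0.05  ]] [ 0.44166359 -0.11046431  0.05      ]
0.1124 -88.34
0.1118 -178.61
0.1132 91.25
0.111 0.99
0.1344 -88.42
0.0912 -178.84
0.1335 91.48
0.091 1.73
beaker [0.58  0.125 0.   ]
amber [0.436 0.034 0.047]
clear [ 0.446 -0.214  0.047]
petri [ 0.529 -0.279  0.016]
bottle [ 0.676 -0.27   0.12 ]
```

```bash
cat >> h.py <<'E'
yaw=np.radians(1.4); UX=np.array([np.cos(yaw),np.sin(yaw),0]); UY=np.array([-np.sin(yaw),np.cos(yaw),0])
WELL=np.array([.5535,-.1078,.06]); HINGE=WELL-.062*UY
def bar(th):
    a=np.arctan2(44,157)+th; r=np.hypot(.157,.044); return HINGE+r*np.cos(a)*UY+r*np.sin(a)*np.array([0,0,1])
def delta(p):  # tool-axis shift moving TCP to p
    o=get_obs(); return (o['orientation'].T@(np.array(p)-o['tcp_pos'])).round(4)
def jaw():
    R=get_obs()['orientation']; return np.degrees(np.arctan2(R[1,1],R[0,1]))
E
python3 - <<'E'
from h import *
import rig
print([k for k in dir(rig) if not k.startswith('_')])
try: print(grasp_offset)
except Exception as e: print(e)
print(bar(0),jaw()); b=bar(0)
print(delta([b[0],b[1],.215]))
E
```

```text
['Unreachable', 'capture', 'finish_job', 'get_obs', 'grasp_offset']
-0.0188
[ 0.55117894 -0.01282836  0.104     ] -70.98911214039889
[ 5.169e-01 -4.578e-01 -5.000e-04]
```

Request:
{"api": "step_arm", "payload": {
  "targets": [
    {"dx":0.04,"dy":-0.035,"turn":4},
    {"dx":0.08,"dy":-0.071,"turn":8},
    {"dx":0.12,"dy":-0.106,"turn":12},
    {"dx":0.16,"dy":-0.142,"turn":16},
    {"dx":0.2,"dy":-0.177,"turn":17.5}
  ],
  "fingers": 0.06
}}

```text
schema error: expected keys dx, dy, dz, turn
```

```bash
python3 - <<'E'
from h import *
b=bar(0);print(delta([b[0],b[1],.215]),jaw(),get_obs()['t'])
E
```

```text
[ 5.169e-01 -4.578e-01 -5.000e-04] -70.98911214039889 0.15
```

Request:
{"api": "step_arm", "payload": {
  "targets": [
    {"dx":0.04,"dy":-0.035,"dz":0,"turn":4},
    {"dx":0.08,"dy":-0.071,"dz":0,"turn":8},
    {"dx":0.12,"dy":-0.106,"dz":0,"turn":12},
    {"dx":0.16,"dy":-0.142,"dz":0,"turn":16},
    {"dx":0.2,"dy":-0.177,"dz":0,"turn":17.5}
  ],
  "fingers": 0.06
}}

```text
t: 0.78
tcp_pos: [0.3435, -0.3799, 0.2137]
orientation: [[1.0, 0.025, -0.0], [0.025, -1.0, 0.002], [-0.0, -0.002, -1.0]]
wrist_force: [0.4, -0.1, 0.2]
gripper_width: 0.0602
```

```bash
python3 - <<'E'
from h import *
b=bar(0);print(delta([b[0],b[1],.215]),jaw(),get_obs()['t'])
E
```

```text
[ 0.2167 -0.3618 -0.0007] -88.5761656109239 0.775
```

Request:
{"api": "step_arm", "payload": {
  "targets": [
    {"dx":0.03,"dy":-0.05,"dz":0,"turn":0},
    {"dx":0.06,"dy":-0.1,"dz":0,"turn":0},
    {"dx":0.09,"dy":-0.15,"dz":0,"turn":0},
    {"dx":0.12,"dy":-0.2,"dz":0,"turn":0},
    {"dx":0.15,"dy":-0.25,"dz":0,"turn":0}
  ],
  "fingers": 0.034
}}

```text
t: 1.4
tcp_pos: [0.4877, -0.1243, 0.214]
orientation: [[1.0, 0.025, -0.0], [0.025, -1.0, 0.002], [-0.0, -0.002, -1.0]]
wrist_force: [1.5, -0.9, -0.2]
gripper_width: 0.0339
```

Request:
{"api": "step_arm", "payload": {
  "targets": [
    {"dx":0.033,"dy":-0.05,"dz":0,"turn":0},
    {"dx":0.06,"dy":-0.1,"dz":0,"turn":0},
    {"dx":0.067,"dy":-0.112,"dz":0.02,"turn":0},
    {"dx":0.067,"dy":-0.112,"dz":0.06,"turn":0},
    {"dx":0.067,"dy":-0.112,"dz":0.06,"turn":0}
  ]
}}

```text
t: 2.02
tcp_pos: [0.5484, -0.0107, 0.1492]
orientation: [[1.0, 0.025, -0.01], [0.025, -1.0, 0.002], [-0.01, -0.003, -1.0]]
wrist_force: [1.2, 0.1, 0.0]
gripper_width: 0.0342
```

```bash
python3 - <<'E'
from h import *
b=bar(0);print(delta([b[0],b[1],.085]),jaw(),get_obs()['t'],get_obs()['tcp_pos'])
snap('wrist','w1.png');snap('side','s1.png')
E
```

```text
[0.0034 0.0023 0.0642] -88.59399503870578 2.025 [ 0.54836536 -0.01072208  0.14924176]
```

View pics/w1.png

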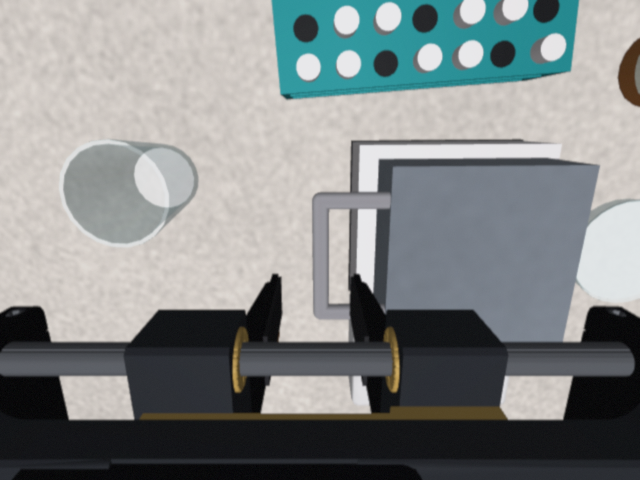

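View pics/s1.png

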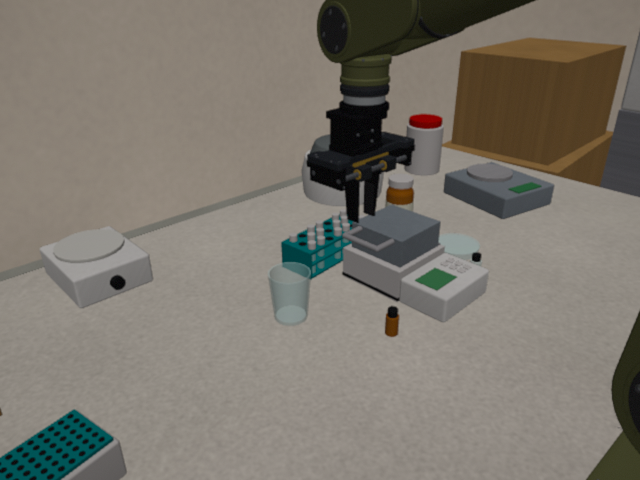

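The wrist view shows the finger tips at about (277,278) and (355,278), with the bar near (322,255) between them. I'll project the modelled bar into this picture to check it.

```bash
python3 - <<'E'
from h import *
c=dict(np.load('pics/w1.npz'))
b=bar(0);print([proj(c,b+k*.036*UX).round(0) for k in(-1,0,1)],proj(c,get_obs()['tcp_pos']))
for p in [(320,202),(321,312)]: print(onz(c,*p,.104).round(4))
c=dict(np.load('pics/s1.npz'));print(proj(c,b), proj(c,get_obs()['tcp_pos']))
E
```

```text
[array([321., 311.]), array([321., 258.]), array([321., 200.])] [319.18537392 292.82214231]
[ 0.5861 -0.0112  0.104 ]
[ 0.5143 -0.0138  0.104 ]
[360.31660166 243.0735417 ] [360.36960591 216.43461574]
```

Both views agree on the bar position. I'll descend to it.

Request:
{"api": "step_arm", "payload": {
  "targets": [
    {"dx":0.003,"dy":0.002,"dz":0.02,"turn":0},
    {"dx":0.003,"dy":0.002,"dz":0.045,"turn":0},
    {"dx":0.003,"dy":0.002,"dz":0.063,"turn":0},
    {"dx":0.003,"dy":0.002,"dz":0.064,"turn":0}
  ]
}}

```text
t: 2.62
tcp_pos: [0.5532, -0.0133, 0.0881]
orientation: [[1.0, 0.023, -0.005], [0.023, -1.0, 0.002], [-0.004, -0.002, -1.0]]
wrist_force: [0.1, -0.0, 0.1]
gripper_width: 0.0341
```

Request:
{"api": "step_arm", "payload": {
  "targets": [
    {"dx":0,"dy":0,"dz":0,"turn":0},
    {"dx":0,"dy":0,"dz":0,"turn":0},
    {"dx":0,"dy":0,"dz":0,"turn":0}
  ],
  "fingers": 0.0,
  "grip_force": 10
}}

```text
t: 3.0
tcp_pos: [0.5538, -0.0134, 0.089]
orientation: [[1.0, 0.023, -0.003], [0.024, -1.0, 0.002], [-0.003, -0.002, -1.0]]
wrist_force: [0.1, -0.9, 1.1]
gripper_width: 0.0095
```

```bash
python3 - <<'E'
from h import *
o=get_obs();print(o['t'],o['tcp_pos'],o['gripper_width'],o['wrist_force'],jaw())
g=o['tcp_pos']+o['orientation'][:,2]*grasp_offset
print('grasp-bar',g-bar(0))
for th in (0,.15,.3,.45,.6,.75,.9,1.05,1.2,1.35,1.5,1.6,1.7,1.8,1.9,1.95):
    print(th,(o['orientation'].T@(bar(th)-bar(0))).round(4))
E
```

```text
3.0 [ 0.55381063 -0.01336581  0.08902202] 0.00954215018846539 [ 0.10987906 -0.92776357  1.11763109] -88.65353455005784
grasp-bar [ 0.00268636 -0.0005692   0.00382192]
0 [0. 0. 0.]
0.15 [-0.0001  0.0083 -0.023 ]
0.3 [-0.0001  0.0199 -0.0445]
0.45 [-0.0002  0.0347 -0.064 ]
0.6 [-0.0002  0.0521 -0.0811]
0.75 [-0.0002  0.0719 -0.0953]
0.9 [-0.0002  0.0937 -0.1065]
1.05 [-0.0002  0.1168 -0.1143]
1.2 [-0.0002  0.1409 -0.1185]
1.35 [-0.0002  0.1653 -0.1191]
1.5 [-0.0002  0.1896 -0.1161]
1.6 [-1.000e-04  2.054e-01 -1.120e-01]
1.7 [-1.000e-04  2.207e-01 -1.064e-01]
1.8 [-1.000e-04  2.353e-01 -9.930e-02]
1.9 [-0.      0.2492 -0.0908]
1.95 [-0.      0.2558 -0.086 ]
```

The bar is gripped at 9.5 mm opening. I'll follow the arc.

Request:
{"api": "step_arm", "payload": {
  "targets": [
    {"dx":0,"dy":0.0035,"dz":-0.012,"turn":0},
    {"dx":0,"dy":0.0083,"dz":-0.023,"turn":0},
    {"dx":0,"dy":0.0137,"dz":-0.034,"turn":0},
    {"dx":0,"dy":0.02,"dz":-0.0445,"turn":0},
    {"dx":0,"dy":0.027,"dz":-0.0545,"turn":0}
  ]
}}

```text
t: 3.62
tcp_pos: [0.5546, -0.0402, 0.1446]
orientation: [[1.0, 0.023, -0.003], [0.023, -1.0, 0.003], [-0.003, -0.003, -1.0]]
wrist_force: [-0.9, 3.4, 1.2]
gripper_width: 0.0098
```

```bash
cat > arc.py <<'E'
from h import *
o=get_obs();g=o['tcp_pos']+o['orientation'][:,2]*grasp_offset
r=g-np.array([.0027,-.0005,.0035])-HINGE; th=np.arctan2(r[2],r@UY)-np.arctan2(44,157)
print(o['t'],o['gripper_width'],o['wrist_force'].round(1),jaw().round(2),'theta',th.round(3),'r',np.hypot(r[2],r@UY).round(4))
for k in range(1,8):
    print((th+.1*k).round(2),(o['orientation'].T@(bar(th+.1*k)-bar(th))).round(4))
E
python3 arc.py
```

```text
3.625 0.00982184541027202 [-0.9  3.4  1.2] -88.66 theta 0.382 r 0.164
0.48 [-0.      0.0105 -0.0124]
0.58 [-0.      0.0222 -0.0238]
0.68 [-0.0001  0.035  -0.0339]
0.78 [-0.0001  0.0488 -0.0427]
0.88 [-0.0001  0.0633 -0.05  ]
0.98 [-0.0001  0.0785 -0.0559]
1.08 [-0.0001  0.0942 -0.0602]
```

Request:
{"api": "step_arm", "payload": {
  "targets": [
    {"dx":0,"dy":0.0105,"dz":-0.0125,"turn":0},
    {"dx":0,"dy":0.022,"dz":-0.024,"turn":0},
    {"dx":0,"dy":0.035,"dz":-0.034,"turn":0},
    {"dx":0,"dy":0.049,"dz":-0.0425,"turn":0},
    {"dx":0,"dy":0.0633,"dz":-0.05,"turn":0}
  ]
}}

```text
t: 4.25
tcp_pos: [0.5567, -0.105, 0.1958]
orientation: [[1.0, 0.023, -0.001], [0.023, -1.0, 0.002], [-0.001, -0.002, -1.0]]
wrist_force: [-0.0, 1.0, 1.6]
gripper_width: 0.0097
```

```bash
python3 arc.py
```

```text
4.25 0.009723176123828139 [-0.   1.   1.6] -88.66 theta 0.89 r 0.1646
0.99 [ 0.      0.0153 -0.0057]
1.09 [ 0.      0.031  -0.0099]
1.19 [ 0.      0.0471 -0.0125]
1.29 [ 0.0001  0.0634 -0.0135]
1.39 [ 0.0001  0.0797 -0.0128]
1.49 [ 0.0001  0.0958 -0.0106]
1.59 [ 1.000e-04  1.116e-01 -6.700e-03]
```

Request:
{"api": "step_arm", "payload": {
  "targets": [
    {"dx":0,"dy":0.0155,"dz":-0.0055,"turn":0},
    {"dx":0,"dy":0.031,"dz":-0.01,"turn":0},
    {"dx":0,"dy":0.047,"dz":-0.0125,"turn":0},
    {"dx":0,"dy":0.0635,"dz":-0.0135,"turn":0},
    {"dx":0,"dy":0.08,"dz":-0.013,"turn":0}
  ]
}}

```text
t: 4.88
tcp_pos: [0.5586, -0.1862, 0.2082]
orientation: [[1.0, 0.023, -0.001], [0.023, -1.0, 0.002], [-0.001, -0.002, -1.0]]
wrist_force: [2.1, 1.1, -0.7]
gripper_width: 0.0094
```

```bash
python3 arc.py
```

```text
4.875 0.009365431582691 [ 2.1  1.1 -0.7] -88.67 theta 1.395 r 0.1643
1.5 [0.     0.0161 0.0024]
1.6 [0.     0.0319 0.0063]
1.7 [0.0001 0.0473 0.0118]
1.8 [0.0001 0.062  0.0189]
1.9 [0.0001 0.0759 0.0273]
2.0 [0.0002 0.0889 0.0371]
2.1 [0.0002 0.1009 0.0482]
```

Request:
{"api": "step_arm", "payload": {
  "targets": [
    {"dx":0,"dy":0.016,"dz":0.0025,"turn":0},
    {"dx":0,"dy":0.032,"dz":0.0065,"turn":0},
    {"dx":0,"dy":0.047,"dz":0.012,"turn":0},
    {"dx":0,"dy":0.062,"dz":0.019,"turn":0},
    {"dx":0,"dy":0.076,"dz":0.0275,"turn":0}
  ]
}}

```text
t: 5.5
tcp_pos: [0.5602, -0.2631, 0.1798]
orientation: [[1.0, 0.023, -0.002], [0.023, -1.0, 0.002], [-0.002, -0.002, -1.0]]
wrist_force: [0.5, 0.1, -0.2]
gripper_width: 0.0094
```

Request:
{"api": "step_arm", "payload": {
  "targets": [
    {"dx":0,"dy":0.006,"dz":0.004,"turn":0},
    {"dx":0,"dy":0.006,"dz":0.004,"turn":0}
  ]
}}

```text
t: 5.75
tcp_pos: [0.5602, -0.2695, 0.1753]
orientation: [[1.0, 0.023, -0.002], [0.023, -1.0, 0.003], [-0.002, -0.003, -1.0]]
wrist_force: [1.8, -0.1, -1.1]
gripper_width: 0.0098
```

```bash
python3 arc.py; python3 -c "
from h import *
snap('side','s2.png');snap('top','t2.png')"
```

```text
5.75 0.009799742812085512 [ 1.8 -0.1 -1.1] -88.7 theta 1.948 r 0.164
2.05 [0.     0.0125 0.0105]
2.15 [0.0001 0.0239 0.0221]
2.25 [0.0001 0.034  0.0349]
2.35 [0.0002 0.0429 0.0486]
2.45 [0.0002 0.0503 0.0631]
2.55 [0.0003 0.0562 0.0783]
2.65 [0.0003 0.0606 0.094 ]
```

View pics/s2.png

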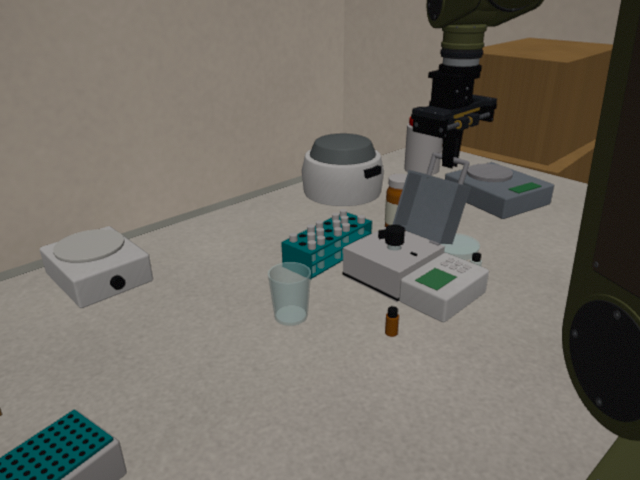

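View pics/t2.png

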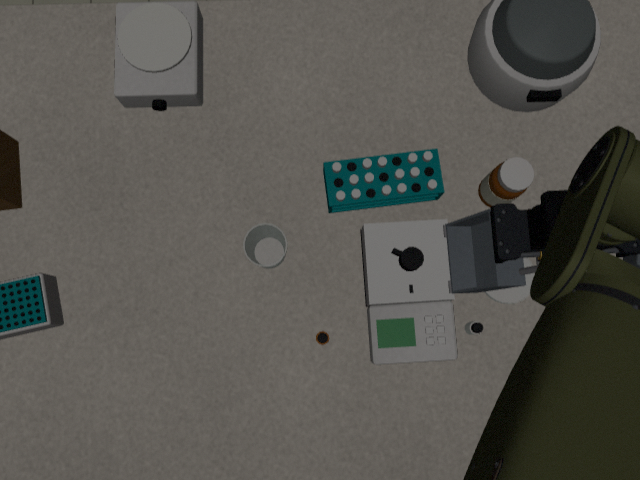

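The cover is open to about 1.95 rad and the vial is in sight: cap near (411,259) in the top view, fin pointing up-left to (393,250), ridge at (411,289). I'll release the bar slightly and rise.

Request:
{"api": "step_arm", "payload": {
  "targets": [
    {"dx":0,"dy":0,"dz":0,"turn":0},
    {"dx":0,"dy":0,"dz":0,"turn":0},
    {"dx":0,"dy":0,"dz":0,"turn":0},
    {"dx":0,"dy":0,"dz":-0.03,"turn":0},
    {"dx":0,"dy":0,"dz":-0.07,"turn":0}
  ],
  "fingers": 0.034
}}

```text
t: 6.48
tcp_pos: [0.5595, -0.2684, 0.2449]
orientation: [[1.0, 0.024, -0.005], [0.024, -1.0, 0.004], [-0.005, -0.005, -1.0]]
wrist_force: [-0.2, -0.2, -0.0]
gripper_width: 0.0341
```

```bash
python3 - <<'E'
from h import *
c=snap('top','t3.png');im=cv2.cvtColor(c['img'],cv2.COLOR_RGB2BGR)
z=cv2.resize(im[210:310,350:470],None,fx=6,fy=6,interpolation=cv2.INTER_CUBIC)
cv2.imwrite('pics/t3z.png',cv2.convertScaleAbs(z,alpha=1.6))
m=(im.max(2)<45).astype(np.uint8); m[:225]=0;m[300:]=0;m[:,:372]=0;m[:,440:]=0
for q in cv2.findContours(m,0,2)[0]:
    if cv2.contourArea(q)>5:
        M=cv2.moments(q);print(cv2.contourArea(q),M['m10']/M['m00'],M['m01']/M['m00'],q[:,0].min(0),q[:,0].max(0))
print('well cap-top',proj(c,WELL+[0,0,.038]),'ridge',proj(c,WELL-.0445*UX+[0,0,.004]))
for z_ in [.098]:
  print(delta(WELL+[0,0,.2]),get_obs()['tcp_pos'])
E
```

```text
11.0 410.8939393939394 288.45454545454544 [410 285] [412 292]
459.0 409.5061728395061 258.11764705882354 [392 247] [423 270]
well cap-top [412.22297451 257.88015105] ridge [411.01208983 288.5899821 ]
[-0.005  -0.1624 -0.0072] [ 0.56232311 -0.27001792  0.25315107]
```

View pics/t3z.png

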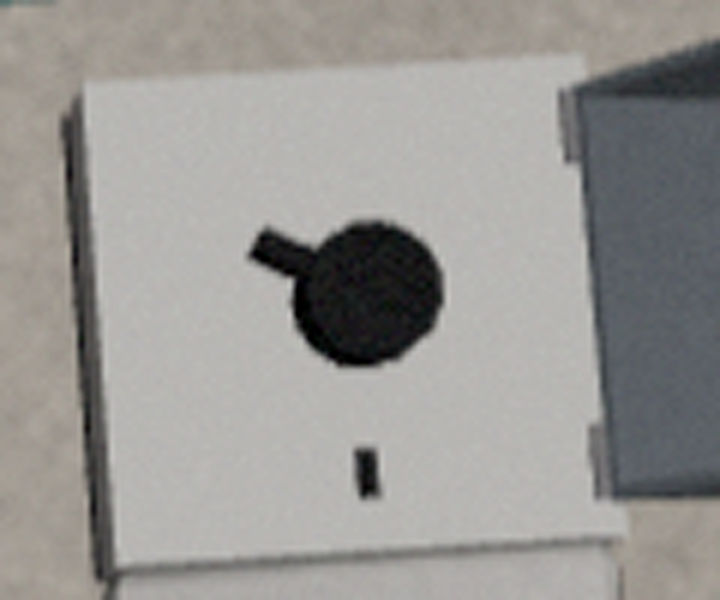

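```bash
python3 - <<'E'
from h import *
c=dict(np.load('pics/t3.npz'))
f=lambda x,y,z:onz(c,350+(x+.5)/6-.5,210+(y+.5)/6-.5,z)
t=f(262,244,.098); ctr=f(371,291,.098); rd=f(368,472,.064)
print(t,ctr,rd)
for o in (ctr,WELL): e=t-o; print(np.linalg.norm(e[:2]),'fin az',np.degrees(np.arctan2(e[1],e[0])))
for o in (ctr,WELL): e=rd-o; print(np.linalg.norm(e[:2]),'ridge az',np.degrees(np.arctan2(e[1],e[0])))
print(jaw(),get_obs()['joints'])
E
```

```text
[ 0.5661507  -0.07917894  0.098     ] [ 0.55321966 -0.10654412  0.098     ] [ 0.50955538 -0.10876355  0.064     ]
0.03026655919074189 fin az 64.70757315172852
0.03129225487548009 fin az 66.15425919027744
0.04372064910973456 ridge az -177.0901902920861
0.04395518140972349 ridge az -178.7439093635551
-88.64862318824471 [-5.34259427e-01  4.25279883e-02  1.67216075e+00  1.20182298e-03
  1.42164126e+00  1.01277093e+00]
```

Ridge azimuth is about 181°, fin about 65.5°, so the fin needs a +116° turn (counter-clockwise in world). I'll move over the vial with the jaws across the fin (jaw azimuth about −24.5°).

Request:
{"api": "step_arm", "payload": {
  "targets": [
    {"dx":-0.001,"dy":-0.035,"dz":0,"turn":-10},
    {"dx":-0.003,"dy":-0.07,"dz":0,"turn":-20},
    {"dx":-0.005,"dy":-0.11,"dz":0,"turn":-30},
    {"dx":-0.005,"dy":-0.145,"dz":0,"turn":-40},
    {"dx":-0.005,"dy":-0.163,"dz":0.01,"turn":-50}
  ],
  "fingers": 0.065
}}

```text
t: 7.15
tcp_pos: [0.5539, -0.1056, 0.2439]
orientation: [[0.619, 0.786, 0.008], [0.786, -0.619, -0.002], [0.003, 0.007, -1.0]]
wrist_force: [0.1, -0.8, -0.2]
gripper_width: 0.0649
```

Request:
{"api": "step_arm", "payload": {
  "targets": [
    {"dx":0,"dy":0,"dz":0,"turn":-10},
    {"dx":0,"dy":0,"dz":0,"turn":-14},
    {"dx":0,"dy":0,"dz":0,"turn":-14}
  ]
}}

```text
t: 7.52
tcp_pos: [0.5539, -0.1055, 0.2439]
orientation: [[0.411, 0.912, 0.008], [0.912, -0.411, -0.002], [0.001, 0.008, -1.0]]
wrist_force: [-0.0, 0.2, -0.3]
gripper_width: 0.065
```

```bash
python3 - <<'E'
from h import *
o=get_obs();print(o['t'],o['tcp_pos'],jaw(),o['orientation'][:,2],delta([.5534,-.1072,.075]),o['joints'].round(3))
snap('wrist','w4.png');c=snap('side','s4.png');im=cv2.cvtColor(c['img'],cv2.COLOR_RGB2BGR)
cv2.imwrite('pics/s4z.png',cv2.resize(im[90:310,310:530],None,fx=2.7,fy=2.7,interpolation=cv2.INTER_CUBIC))
E
```

```text
7.525 [ 0.55386968 -0.10546854  0.24388688] -24.266212640346417 [ 0.00770374 -0.00220347 -0.9999679 ] [-0.002  -0.0011  0.1689] [-0.283 -0.089  1.816  0.     1.406  0.14 ]
```

View pics/w4.png

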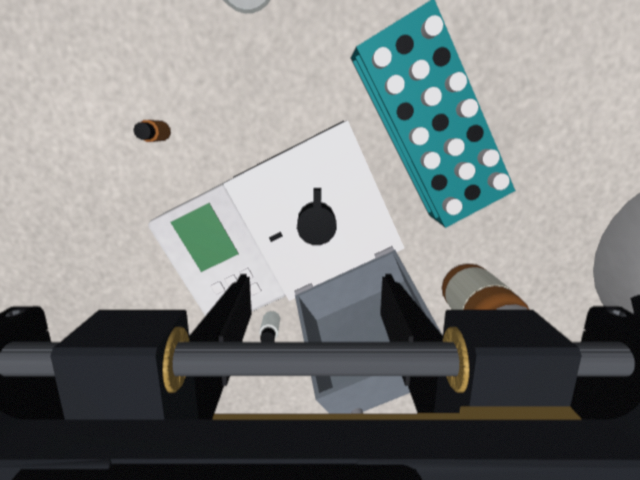

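View pics/s4z.png

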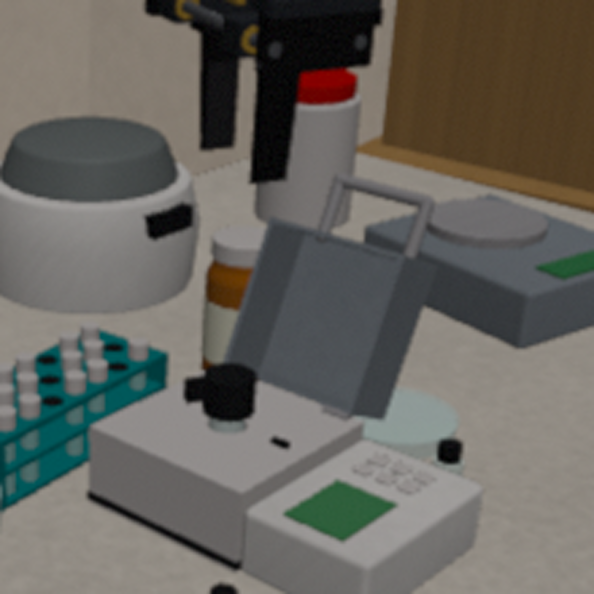

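```bash
python3 - <<'E'
from h import *
c=dict(np.load('pics/w4.npz'));im=cv2.cvtColor(c['img'],cv2.COLOR_RGB2BGR)
print('pred',proj(c,WELL+[0,0,.038]),proj(c,WELL-.0445*UX+[0,0,.004]))
m=(im.max(2)<60).astype(np.uint8);m[:180]=0;m[255:]=0;m[:,:260]=0;m[:,345:]=0
for q in cv2.findContours(m,0,2)[0]:
    if cv2.contourArea(q)>20:
        M=cv2.moments(q);print(cv2.contourArea(q),M['m10']/M['m00'],M['m01']/M['m00'],q[:,0].min(0),q[:,0].max(0))
z=cv2.resize(im[175:265,250:360],None,fx=6,fy=6,interpolation=cv2.INTER_CUBIC);cv2.imwrite('pics/w4z.png',cv2.convertScaleAbs(z,alpha=1.3,beta=20))
E
```

```text
pred [315.69841714 226.91470368] [274.49847813 237.26183613]
23.0 275.19565217391306 236.3913043478261 [270 233] [280 240]
1263.0 316.2406967537609 221.7377936130905 [298 189] [335 243]
```

View pics/w4z.png

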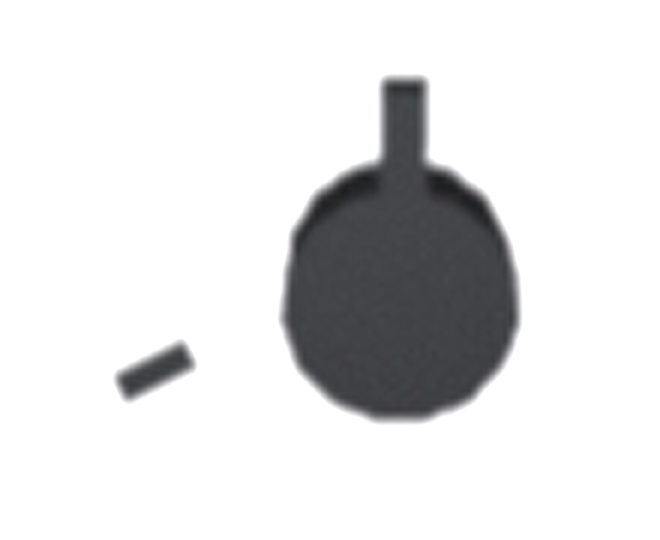

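Request:
{"api": "step_arm", "payload": {
  "targets": [
    {"dx":-0.0015,"dy":-0.001,"dz":0.05,"turn":0},
    {"dx":-0.0015,"dy":-0.001,"dz":0.1,"turn":0},
    {"dx":-0.0015,"dy":-0.001,"dz":0.14,"turn":0},
    {"dx":-0.0015,"dy":-0.001,"dz":0.16,"turn":0},
    {"dx":-0.0015,"dy":-0.001,"dz":0.167,"turn":0}
  ]
}}

```text
t: 8.25
tcp_pos: [0.5534, -0.107, 0.0761]
orientation: [[0.412, 0.911, 0.007], [0.911, -0.412, -0.002], [0.001, 0.007, -1.0]]
wrist_force: [0.3, -0.2, 1.5]
gripper_width: 0.0648
```

```bash
python3 - <<'E'
from h import *
o=get_obs();print(o['t'],o['tcp_pos'],jaw(),o['orientation'][:,2],o['wrist_force'],delta([.5535,-.107,.075]))
E
```

```text
8.25 [ 0.5534143  -0.1069851   0.07613897] -24.325491552933233 [ 0.00660734 -0.00186879 -0.99997643] [ 0.34648747 -0.17479572  1.46375928] [0.     0.0001 0.0011]
```

Request:
{"api": "step_arm", "payload": {
  "targets": [
    {"dx":0,"dy":0,"dz":0.001,"turn":0},
    {"dx":0,"dy":0,"dz":0.001,"turn":0},
    {"dx":0,"dy":0,"dz":0.001,"turn":0},
    {"dx":0,"dy":0,"dz":0.001,"turn":0}
  ],
  "fingers": 0.0,
  "grip_force": 8
}}

```text
t: 8.75
tcp_pos: [0.5541, -0.1072, 0.0762]
orientation: [[0.412, 0.911, 0.009], [0.911, -0.412, -0.002], [0.001, 0.009, -1.0]]
wrist_force: [0.3, -0.1, 2.8]
gripper_width: 0.036
```

Request:
{"api": "step_arm", "payload": {
  "targets": [
    {"dx":0,"dy":0,"dz":0,"turn":-6},
    {"dx":0,"dy":0,"dz":0,"turn":-14},
    {"dx":0,"dy":0,"dz":0,"turn":-22},
    {"dx":0,"dy":0,"dz":0,"turn":-30},
    {"dx":0,"dy":0,"dz":0,"turn":-36}
  ]
}}

```text
t: 9.38
tcp_pos: [0.5541, -0.1071, 0.0763]
orientation: [[-0.206, 0.979, 0.008], [0.979, 0.206, -0.002], [-0.004, 0.008, -1.0]]
wrist_force: [0.6, 0.7, -0.0]
gripper_width: 0.0356
```

```bash
cat > chk.py <<'E'
from h import *
import sys
o=get_obs();print(o['t'],o['tcp_pos'],jaw(),o['orientation'][:,2],o['wrist_force'],o['gripper_width'],delta([.5535,-.107,.075]),o['joints'].round(3))
s=sys.argv[1]
c=snap('top','t'+s+'.png');snap('wrist','w'+s+'.png');c=snap('side','s'+s+'.png');im=cv2.cvtColor(c['img'],cv2.COLOR_RGB2BGR)
cv2.imwrite('pics/sz'+s+'.png',cv2.resize(im[90:310,310:530],None,fx=2.7,fy=2.7,interpolation=cv2.INTER_CUBIC))
E
python3 chk.py 5
```

```text
9.375 [ 0.55410123 -0.10713388  0.07631023] 11.884136265778379 [ 0.00848543 -0.00236922 -0.99996119] [ 0.58268553  0.68012745 -0.04837804] 0.035594141751285995 [ 0.0003 -0.0006  0.0013] [-0.286  0.059  1.965  0.     1.109 -0.494]
```

View pics/sz5.png

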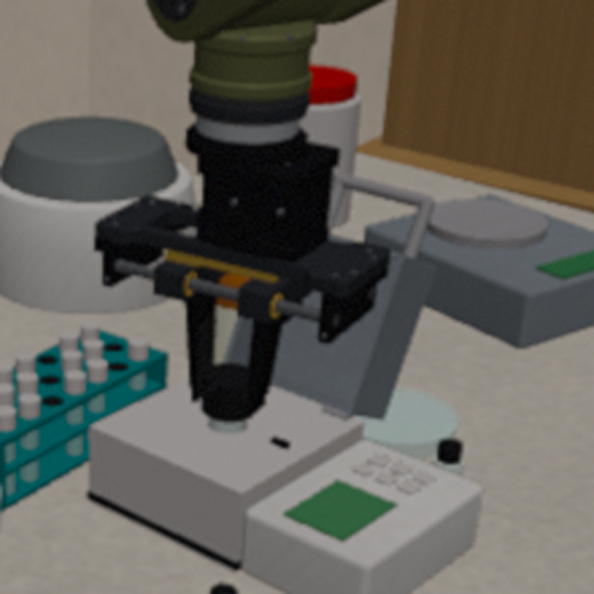

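View pics/w5.png

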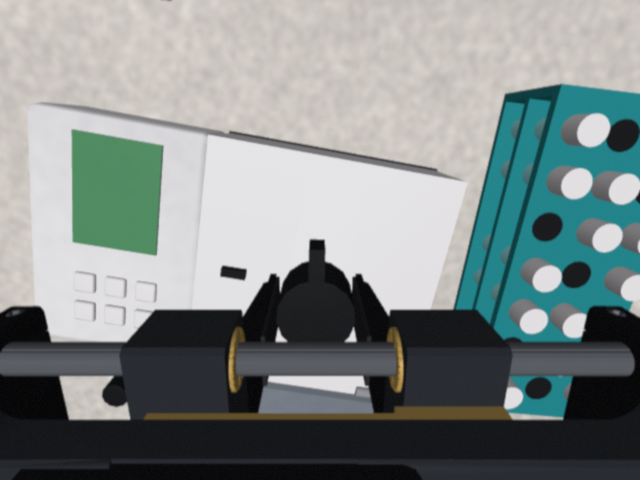

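The wrist view shows the fin still straight along the tool axis at (317,245), so the vial turns with the jaws. About 79.5° to go.

Request:
{"api": "step_arm", "payload": {
  "targets": [
    {"dx":0,"dy":0,"dz":0,"turn":-8},
    {"dx":0,"dy":0,"dz":0,"turn":-16},
    {"dx":0,"dy":0,"dz":0,"turn":-24},
    {"dx":0,"dy":0,"dz":0,"turn":-32},
    {"dx":0,"dy":0,"dz":0,"turn":-40}
  ]
}}

```text
t: 10.15
tcp_pos: [0.554, -0.1073, 0.0763]
orientation: [[-0.785, 0.619, 0.008], [0.619, 0.785, -0.003], [-0.008, 0.003, -1.0]]
wrist_force: [-0.5, -0.8, -0.2]
gripper_width: 0.0356
```

Request:
{"api": "step_arm", "payload": {
  "targets": [
    {"dx":0,"dy":0,"dz":0,"turn":-8},
    {"dx":0,"dy":0,"dz":0,"turn":-16},
    {"dx":0,"dy":0,"dz":0,"turn":-24},
    {"dx":0,"dy":0,"dz":0,"turn":-32},
    {"dx":0,"dy":0,"dz":0,"turn":-38}
  ]
}}

```text
t: 10.78
tcp_pos: [0.554, -0.1077, 0.0764]
orientation: [[-1.0, 0.003, 0.008], [0.003, 1.0, -0.004], [-0.008, -0.004, -1.0]]
wrist_force: [-0.5, -1.5, -0.0]
gripper_width: 0.0356
```

```bash
python3 chk.py 6
```

```text
10.775 [ 0.55396115 -0.1076849   0.07638261] 89.84447051657673 [ 0.00822997 -0.00360743 -0.99995963] [-0.54330163 -1.48642774 -0.03797402] 0.03556449119960928 [0.0005 0.0007 0.0014] [-2.870e-01  5.800e-02  1.965e+00 -1.000e-03  1.109e+00 -1.854e+00]
```

View pics/w6.png

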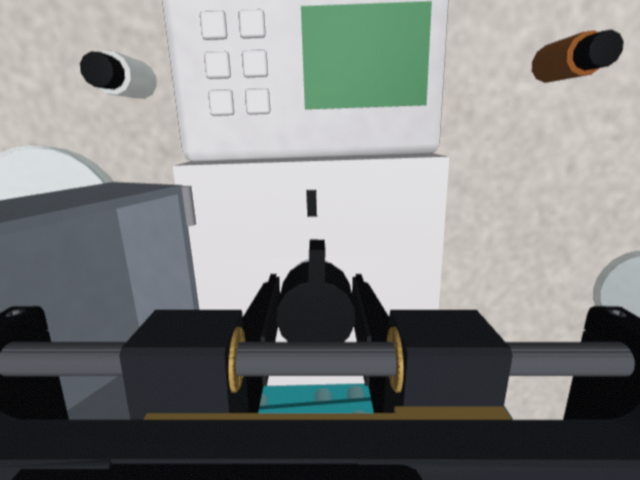

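View pics/sz6.png

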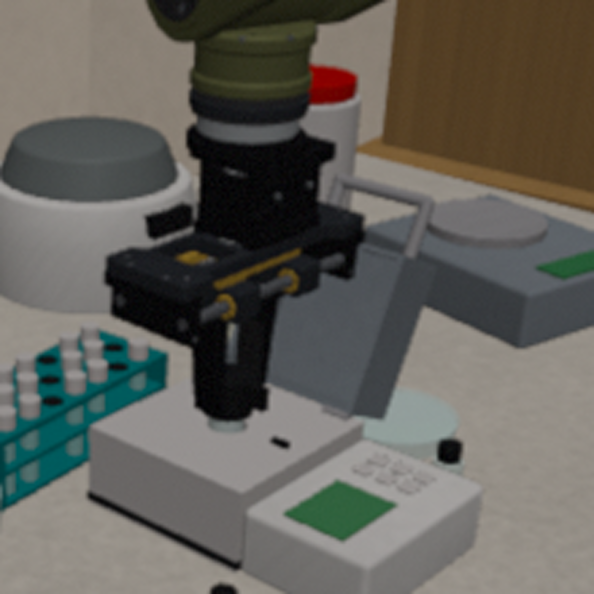

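```bash
python3 - <<'E'
from h import *
c=dict(np.load('pics/w6.npz'));
R=np.array([[UX@v for v in np.eye(3)],[UY@v for v in np.eye(3)],[0,0,1]])
t=onz(c,317.2,242,.098);r=onz(c,311.5,203,.064)
print('tip in well frame',R@(t-WELL),'ridge',R@(r-WELL))
E
```

```text
tip in well frame [-0.03426359  0.00279754  0.038     ] ridge [-0.04394244  0.00020902  0.004     ]
```

Request:
{"api": "step_arm", "payload": {
  "targets": [
    {"dx":0,"dy":0,"dz":0,"turn":-2},
    {"dx":0,"dy":0,"dz":0,"turn":-3},
    {"dx":0,"dy":0,"dz":0,"turn":-3},
    {"dx":0,"dy":0,"dz":0,"turn":-3}
  ]
}}

```text
t: 11.42
tcp_pos: [0.554, -0.1077, 0.0764]
orientation: [[-0.999, -0.045, 0.008], [-0.045, 0.999, -0.004], [-0.008, -0.004, -1.0]]
wrist_force: [-0.1, -1.7, -0.1]
gripper_width: 0.0357
```

Request:
{"api": "step_arm", "payload": {
  "targets": [
    {"dx":0,"dy":0,"dz":0,"turn":0},
    {"dx":0,"dy":0,"dz":0,"turn":0},
    {"dx":0,"dy":0,"dz":0,"turn":0},
    {"dx":0,"dy":0,"dz":0,"turn":0}
  ],
  "fingers": 0.06
}}

```text
t: 11.92
tcp_pos: [0.554, -0.1076, 0.0764]
orientation: [[-0.999, -0.045, 0.008], [-0.045, 0.999, -0.003], [-0.008, -0.004, -1.0]]
wrist_force: [-0.1, 0.1, -0.3]
gripper_width: 0.0599
```

Request:
{"api": "step_arm", "payload": {
  "targets": [
    {"dx":0,"dy":0,"dz":-0.02,"turn":0},
    {"dx":0,"dy":0,"dz":-0.05,"turn":0},
    {"dx":0,"dy":0,"dz":-0.1,"turn":0},
    {"dx":0,"dy":0,"dz":-0.15,"turn":0},
    {"dx":0,"dy":0,"dz":-0.17,"turn":0}
  ]
}}

```text
t: 12.55
tcp_pos: [0.5542, -0.1075, 0.2522]
orientation: [[-0.999, -0.045, 0.016], [-0.045, 0.999, -0.006], [-0.016, -0.006, -1.0]]
wrist_force: [0.1, 0.1, 0.9]
gripper_width: 0.0603
```

```bash
python3 chk.py 7; python3 - <<'E'
from h import *
c=dict(np.load('pics/w7.npz'));im=cv2.cvtColor(c['img'],cv2.COLOR_RGB2BGR)
q=proj(c,WELL+[-.02,0,.06]).astype(int);print(q, proj(c,WELL+[0,0,.038]))
y0,x0=max(q[1]-60,0),q[0]-75
z=cv2.resize(im[y0:y0+110,x0:x0+140],None,fx=5,fy=5,interpolation=cv2.INTER_CUBIC);cv2.imwrite('pics/w7z.png',z);print(x0,y0)
E
```

```text
12.55 [ 0.55424984 -0.10745007  0.25217078] 92.56306460281976 [ 0.01582504 -0.00563483 -0.9998589 ] [0.1421644  0.12966385 0.86467038] 0.060313253410708374 [0.0035 0.0016 0.1771] [-2.860e-01 -9.700e-02  1.810e+00 -1.000e-03  1.411e+00 -1.902e+00]
[316 199] [315.4496057 216.8841827]
241 139
```

View pics/w7z.png

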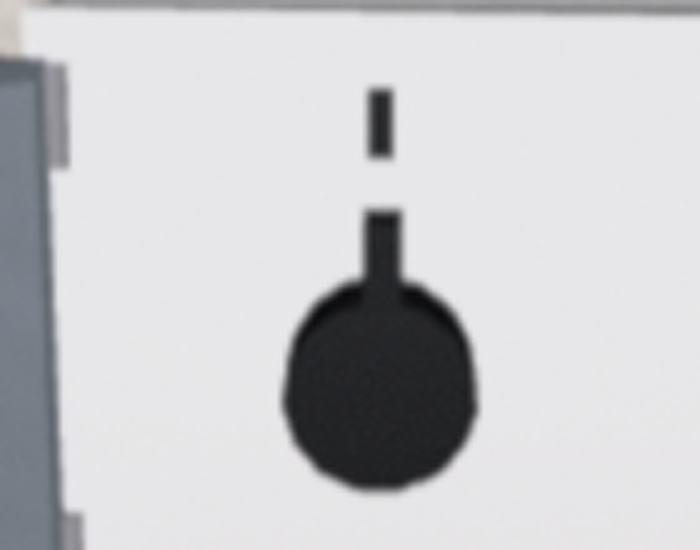

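View pics/sz7.png

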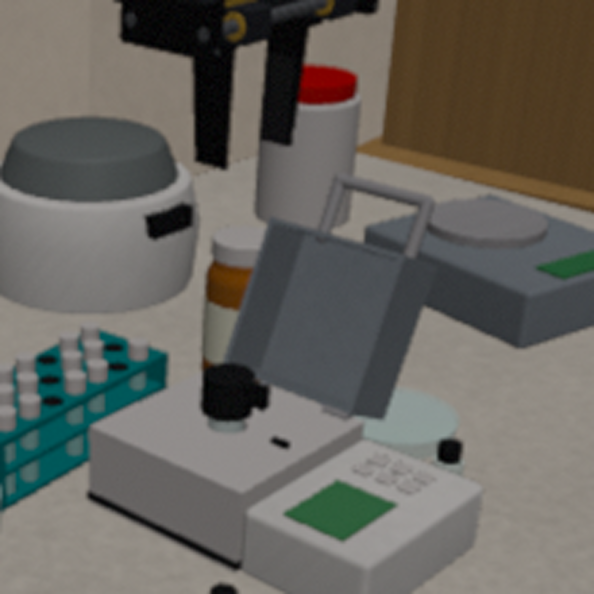

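The zoomed wrist view shows cap centre, fin tip (382,212) and ridge (380,122) in one line. The side view shows the cover open and the vial seated. I'll let the arm settle, then hand in.

Request:
{"api": "step_arm", "payload": {
  "targets": [
    {"dx":0,"dy":0,"dz":0,"turn":0},
    {"dx":0,"dy":0,"dz":0,"turn":0},
    {"dx":0,"dy":0,"dz":0,"turn":0}
  ]
}}

```text
t: 13.08
tcp_pos: [0.5524, -0.1069, 0.2458]
orientation: [[-0.999, -0.045, 0.008], [-0.045, 0.999, -0.003], [-0.008, -0.004, -1.0]]
wrist_force: [0.2, 0.7, 0.8]
gripper_width: 0.0606
```

```bash
python3 - <<'E'
from h import *
c=dict(np.load('pics/w7.npz'))
f=lambda x,y,z:onz(c,241+(x+.5)/5-.5,139+(y+.5)/5-.5,z)
for p,z in(((382,212),.098),((380,122),.064)):
    d=f(*p,z)-WELL;print((d@UX).round(4),(d@UY).round(4))
a=cv2.cvtColor(capture('side')['img'],cv2.COLOR_RGB2GRAY).astype(int);b=cv2.cvtColor(np.load('pics/s7.npz')['img'],cv2.COLOR_RGB2GRAY).astype(int)
print('cover region change',abs(a-b)[170:250,390:470].max())
print(get_obs()['wrist_force'],np.abs(get_obs()['dq']).max()); print(finish_job())
E
```

```text
-0.0322 0.0007
-0.0441 -0.0
cover region change 10
[ 0.14934064  0.41452529 -0.61681075] 0.008665025163586327
the job is handed in; nothing more can be done
None
```

The cover is open and the vial's fin points at the ridge; the job was handed in at about 13 s, and `finish_job()` gives no verdict.

I gripped the handle bar and swung the cover along its arc to about 1.95 rad before letting go. Then I gripped the vial's cap across the fin, turned it about 117° in its well without lifting it, released it, and raised the gripper to 0.25 m.

**Last checks:**
- **Alignment:** the fin's tip measured 0.7 mm off the line from the well to the ridge, 32 mm out on the ridge side. The allowance is 7 mm, and the camera calibration is good to about 2 mm.
- **Cover:** it stands open with the gripper clear. Two side pictures taken 0.5 s apart showed nothing beyond image noise around the cover.
- **Vial:** it looks upright and fully down in the side view. I did not measure its height separately.
- **Bystanders:** nothing came near them, and those I could see in the last pictures look unmoved. I did not measure their positions again.
- **Arm:** it touches nothing, with wrist force within noise.

**One disagreement:** while the cap was still gripped, the wrist picture put the fin's tip 2.8 mm off the line, but the jaw angle suggested about 0.9 mm. I turned the vial a further 3°, between the two, and the free view after release gave the 0.7 mm above.

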